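# Sift and sort the mixed nuts

## Task

Briskly shake the sorter's screen from side to side by its red handle until every hazelnut has dropped through into the wooden tray below, then lift the handle to tip the large nuts off into the white receiving tray, and let the screen down again. Then put all the walnuts into the brown bowl and all the chestnuts into the white bowl, wherever they have ended up. Leave both bowls upright on the worktop and do not disturb the salt and pepper shakers.

Things in the scene. Friction and masses are not known exactly. Their poses are not given: they have to be found in the camera images.
- sorter: the nut sorter, fixed to the worktop. Origin on the worktop straight below the hinge line of the tipping screen; z up, y points from the hinge to the red handle, x is the shaking direction (parallel to the hinge line). The other sizes below are in this frame
- catch_tray (a point): centre of the floor of the wooden catch tray under the screen: inside y 0.006 to 0.216, x -0.095 to 0.095, floor at z 0.004, walls up to z 0.052
- receiving_tray (a point): centre of the floor of the white, felt-lined (nuts soon stop rolling) receiving tray, at sorter y -0.147; axes as the sorter. Flat floor (z 0.004) from sorter y -0.057 to -0.236 and x -0.086 to 0.086; walls 6 mm thick, up to z 0.030; the two far corners are cut off at 45 degrees by 35 mm. A smooth chute slopes down to the floor from z 0.06 at y 0 to y -0.057
- screen (a point): middle of the slippery steel screen (friction 0.09), on top of its bars, at sorter y 0.111, z 0.080 when down. Inside x -0.068 to 0.068; wooden walls up to z 0.116, open at the hinge end (y -0.002). 3 slots along y (0.035 to 0.186), 21 mm wide, at x -0.045, 0, 0.045; bars between are flat, 24 mm wide; small nuts stand on them at first
- handle (a point): centre of the red handle of the screen: a round bar 12 mm thick, parallel to the sorter's x, 82 mm clear between its two uprights, 40 mm above the end wall of the screen. With the screen down and centred it is at sorter x 0, y 0.205, z 0.154. To shake, move it along x; to tip, lift it on an arc of radius 0.221 m about the hinge line (sorter y 0, z 0.072), the bar turning in the fingers
- shake (a joint): sideways position of the screen along the sorter's x, m: -0.016 to +0.016 (stops), 0 in the middle, where a weak spring (40 N/m) brings it back. Nuts only slide on the steel if it is shaken briskly: strokes over the whole travel, stop to stop, in about 0.15 to 0.25 s each, for several seconds; slower than 0.3 s a stroke the nuts just ride along
- tip (a joint): tipping angle of the screen, rad: 0 down (level), up to 1.15 (stop), handle end lifted. It sinks back by its own weight (about 0.5 kg) when let go. Large nuts leave it from about 0.8 up
- brown_bowl: loose dark brown stoneware bowl for the walnuts, 173 mm across, 86 mm high, inner floor 9 mm high; origin at the centre of its underside
- white_bowl: loose white bowl for the chestnuts, 156 mm across the rim, 60 mm high; origin at the centre of its underside
- salt: glass salt shaker, a bystander, 44 mm across and 90 mm high; origin at the centre of its underside
- pepper: glass pepper shaker, a bystander, 44 mm across and 90 mm high; origin at the centre of its underside
- walnut0_mid (a point): walnut: pale tan, ridged, nearly round nut in its shell, 34 mm across and 36 mm long, 18 g; this point is its centre. It may be absent
- walnut1_mid (a point): walnut: pale tan, ridged, nearly round nut in its shell, 34 mm across and 36 mm long, 18 g; this point is its centre. It may be absent
- walnut2_mid (a point): walnut: pale tan, ridged, nearly round nut in its shell, 34 mm across and 36 mm long, 18 g; this point is its centre. It may be absent
- chestnut0_mid (a point): chestnut: shiny dark brown nut with a pale flat underside, 33 mm across and 26 mm thick, 18 g; this point is its centre. It may be absent
- chestnut1_mid (a point): chestnut: shiny dark brown nut with a pale flat underside, 33 mm across and 26 mm thick, 18 g; this point is its centre. It may be absent
- chestnut2_mid (a point): chestnut: shiny dark brown nut with a pale flat underside, 33 mm across and 26 mm thick, 18 g; this point is its centre. It may be absent
- hazelnut0_mid (a point): hazelnut: small orange-brown nut with a pale spot, 16 mm, 10 g; this point is its centre. It may be absent
- hazelnut1_mid (a point): hazelnut: small orange-brown nut with a pale spot, 16 mm, 10 g; this point is its centre. It may be absent
- hazelnut2_mid (a point): hazelnut: small orange-brown nut with a pale spot, 16 mm, 10 g; this point is its centre. It may be absent
- hazelnut3_mid (a point): hazelnut: small orange-brown nut with a pale spot, 16 mm, 10 g; this point is its centre. It may be absent
- hazelnut4_mid (a point): hazelnut: small orange-brown nut with a pale spot, 16 mm, 10 g; this point is its centre. It may be absent
- hazelnut5_mid (a point): hazelnut: small orange-brown nut with a pale spot, 16 mm, 10 g; this point is its centre. It may be absent
- hazelnut6_mid (a point): hazelnut: small orange-brown nut with a pale spot, 16 mm, 10 g; this point is its centre. It may be absent
There are look-alikes about, which are no part of the job. What is shaped like the part that bears walnut1_mid but green is not meant.

How it is judged:
By the outcome, as a careful person would: the job done as asked, in the order asked, and still so for the second after the job is handed in, with the robot touching nothing.
Of walnut0, walnut1, walnut2, chestnut0, chestnut1, chestnut2 only 5 to 6 are there at a start; the rules pass over those that are not, and their reading is None.
Of hazelnut0, hazelnut1, hazelnut2, hazelnut3, hazelnut4, hazelnut5, hazelnut6 only 4 to 7 are there at a start; the rules pass over those that are not, and their reading is None.
At some moment in a run one of walnut0, walnut1, walnut2, chestnut0, chestnut1, chestnut2, brown_bowl, white_bowl may be knocked a few centimetres aside while the robot is not near it.
Once in a run the grip may slacken for a moment while it holds something.
It also fails if it takes over 210 s, if anything falls off the work surface, if the arm or the gripper's body presses on something with over 40 N, if the wrist force passes 120 N, or if a joint passes its speed limit or range.

## Robot

A 7-joint arm with a two-finger parallel gripper is mounted at the origin on the work surface; the furniture and walls round the work are solid. World frame = base frame: x ahead of the robot, y to its left, z up, the work surface at z = 0. Lengths are in mm, angles in rad, forces in N, time in s.
With the tool pointing down it reaches from about 425 to 800 mm from the base axis. Payload 8.3 kg.
Tool frame: the origin (TCP) lies at the very end of the fingers, on their centre line; the grasp point (between the pads) lies 19 mm behind it (arm.grip_depth is the distance from the TCP to the grasp point, in mm); z points along the fingers, y is the line along which they close (so a half turn about z gives the same grasp; the last joint's range is limited). The gripper opens to 85 mm and grips with 20 to 120 N. Pads are 22 mm wide; open, the fingers measure 114 mm over their backs; the gripper's body (76 mm by 85 mm) begins 54 mm behind the grasp point. The pads swing forward as they close: fully open they stand 13 mm farther back than shut.
Start: joints at [-1.254, 0.383, 0.016, 1.37, -0.006, 1.388, -0.046], TCP at [231.657, 580.464, 231.279] pointing down, gripper open.
Joint ranges: [-2.95, 2.95], [-0.25, 2.06], [-1.52, 1.56], [0.18, 2.33], [-1.44, 4.58], [0.02, 2.06], [-3.01, 3.01]. Speed limits (rad/s): [2.39, 2.39, 3.01, 3.01, 3.14, 3.14, 3.14].

## Interface

Orientations are given as a unit quaternion [x, y, z, w].
In Python, from cell import state, cams, order, arm gives the robot as it stands.
- The arm moves only by the tool drive_tool, never from a script. Its argument "deltas" is one flat list of numbers, 5 for each row, row after row: the gripper command: -1 is shut, 1 is fully open, values between are in proportion, then the shift along the world's x, y, z in mm, then the turn about the world's z in rad. In form: [claw, tx, ty, tz, roll, claw, tx, ty, tz, roll, ...]. A call has 1 to 20 rows; each row shifts and turns the commanded pose from where the row before left it; what a row does not reach is not made up. A row lasts 1/12 s, in which the tool goes at most 41.7 mm and 7.16 degrees, less where a joint would pass 70% of its speed; a pose out of reach is approached as far as the arm can. A call is refused whole if a number of a shift passes 41.7 or a number of a turn 0.125, either way. A call with a gripper value outside its range is refused whole. The fingers move at their own pace and stop on an object; "grip_force" is the grip in N (left out, the last holds). Time passes only in rows, so rows that do not move let the fingers close. It gives the time, the measured TCP pose, the force, the opening and the grip force at its end, in the units of the state.
- state(): the state, without advancing time (a new reading comes with each control period).
- cams.capture(name): name is "scene" or "side" or "wrist"; returns (picture, depth): 420x560x3 uint8, red, green, blue; 420x560 float32, mm along the optical axis (not along the pixel's ray), 0 where there is no reading.
- cams.camera_model(name): a dict with "fx", "fy", "cx", "cy" (pixels), "R" (3x3) and "t" (3): a world point X has camera coordinates R X + t. Camera axes: x right, y down, z forward; pixel columns grow to the right and rows downward; lengths in mm; the calibration is good to about 2 mm. A picture is of the moment at which its call begins: read the wrist's pose just before it. camera_model takes no time and is no camera call; for the wrist camera it gives the pose at the moment of the call.
- order.job_done(): hands the job in; it is judged then, once.
The state is a dict: "clock": time; "qpos": joint angles; "joint_vel": joint speeds; "effort": joint torques, N m; "ee_pos": TCP position; "tool_rot": TCP orientation; "ft_force": force on the tool from outside, world axes, zero at the start; "moment": the same for the moment, N m; "grip_width": finger opening in mm; "grip_force": force on a finger pad.
Only numpy, scipy, OpenCV 4.12 (cv2) and the standard library are available. Lean on these libraries where they do the work, as an engineer would, in place of code of your own. Each camera call takes 0.05 s, during which the arm holds its last target. There are 200 camera calls.

## Working session

There is one attempt and no reset: what is moved stays moved. The work goes in short steps, Python scripts to look and compute and a tool call to move; the robot and the scene stay as the last step left them, time stands still between calls to the robot, and variables do not carry over. Pictures are saved under pics/ and viewed, at most 14 in all, crops included, and the job is handed in when it is done.

Besides the shell and the picture viewer there is one more tool, called as a command line: name --argument value ..., lists and objects as JSON in quotes. drive_tool: Moves the arm, as the interface text tells. Its arguments: {"type":"object","properties":{"deltas":{"type":"array","items":{"type":"number"}},"grip_force":{"type":"number"}},"required":["deltas"]}

```bash
mkdir -p pics
cat > h.py <<'E'
import numpy as np, cv2
from cell import state, cams, order, arm
def cap(n,fn=None):
    m=cams.camera_model(n); p,d=cams.capture(n)
    if fn: cv2.imwrite('pics/'+fn,cv2.cvtColor(p,cv2.COLOR_RGB2BGR))
    return p,d,m
def pts(d,m):
    v,u=np.mgrid[:d.shape[0],:d.shape[1]]
    c=np.stack([(u-m['cx'])/m['fx']*d,(v-m['cy'])/m['fy']*d,d],-1)
    return (c-np.array(m['t']))@np.array(m['R'])
def ray(m,u,v,z):
    R=np.array(m['R']);o=-R.T@np.array(m['t']);r=R.T@np.array([(u-m['cx'])/m['fx'],(v-m['cy'])/m['fy'],1])
    return o+r*(z-o[2])/r[2]
E
python3 - <<'E'
from h import *
import pickle
s=state();print(s)
a={n:cap(n) for n in('scene','side')}
pickle.dump(a,open('a.pkl','wb'))
im=np.hstack([a[n][0] for n in a])
for n in a: cv2.imwrite(f'pics/{n}0.png',cv2.cvtColor(cv2.resize(a[n][0],(800,600)),cv2.COLOR_RGB2BGR)); m=a[n][2]; print(n,-np.array(m['R']).T@np.array(m['t']),m['fx'])
E
```

```text
{'clock': 0.0, 'qpos': array([-1.25390464,  0.38422297,  0.01638458,  1.37117356, -0.0063201 ,
        1.38824385, -0.04651245]), 'joint_vel': array([ 0.00188221, -0.00029965, -0.00135775, -0.00013439,  0.0008922 ,
       -0.0005345 ,  0.00042927]), 'effort': array([-1.71974511e-04, -6.27584124e+01,  8.44398793e-01, -3.71836817e+01,
        1.67362543e-02,  1.37929237e-02, -6.13051583e-06]), 'ee_pos': array([231.47614294, 579.98758452, 230.27965623]), 'tool_rot': array([ 1.88738024e-01,  9.82026965e-01, -9.83433998e-04, -1.78052085e-04]), 'ft_force': array([-0.10092445,  0.29939942,  0.46475121]), 'moment': array([-0.02512118, -0.02923034, -0.03421945]), 'grip_force': 0.0, 'grip_width': 85.3147945551007}
scene [ -446.3885926  -1119.12820773   921.6404796 ] 500.68795361197283
side [ 523.56964867 1171.46860636  801.52320113] 487.927184149941
```

View pics/scene0.png

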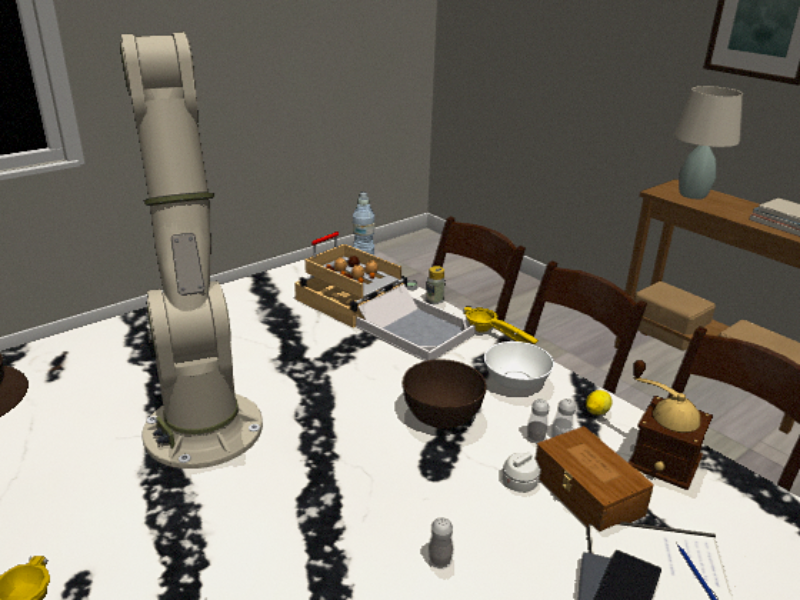

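View pics/side0.png

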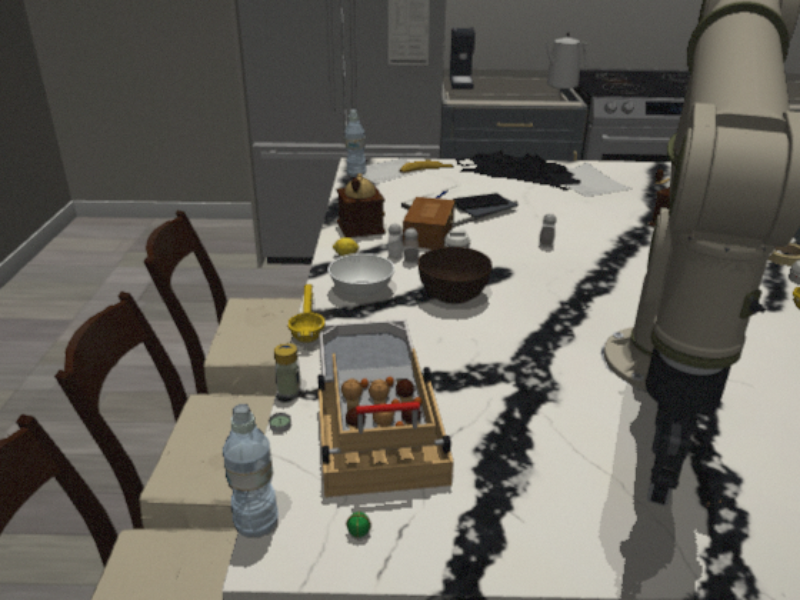

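The sorter has its red handle at side (387,407) and scene (325,238). The bowls are at side (455,275) and (360,275). A green walnut decoy is at side (358,524). Now I'll localise these.

Run:
```python
from h import *
import pickle
a=pickle.load(open('a.pkl','rb'))
for n in a:
    p,d,m=a[n]; P=pts(d,m); f=p.astype(int)
    red=(f[...,0]>130)&(f[...,1]<50)&(f[...,2]<50)&(d>0)
    k,l,st,c=cv2.connectedComponentsWithStats(red.astype(np.uint8)); i=1+np.argmax(st[1:,4])
    q=P[l==i]; u,v=c[i]; c0=np.median(q,0); 
    pr=np.linalg.svd(q-q.mean(0),full_matrices=False)[2][0]
    print(n,'handle',st[i],c0,pr,np.ptp((q-c0)@pr), 'endpts',q[np.argmin(q[:,0])],q[np.argmax(q[:,0])], 'ray154',ray(m,u,v,154))
def bowl(n,u,v,r,zr,cond):
    p,d,m=a[n];P=pts(d,m);f=p.astype(int)
    v,u=int(v*.7),int(u*.7); s=np.s_[v-r:v+r,u-r:u+r]
    q=P[s][cond(f[s])&(d[s]>0)]; q=q[q[:,2]>zr]; (x,y),rr=cv2.minEnclosingCircle(np.float32(q[:,:2])); print(n,'bowl',x,y,rr,np.percentile(q[:,2],99), q[:,:2].min(0),q[:,:2].max(0))
dk=lambda f:f.sum(-1)<220
wt=lambda f:(f.min(-1)>60)
bowl('scene',445,392,45,78,dk);bowl('side',455,275,40,78,dk)
bowl('scene',517,366,40,53,wt);bowl('side',360,275,36,53,wt)
# shakers points
for n,l in (('scene',[(540,420),(566,418),(441,545),(521,470),(435,285)]),('side',[(395,240),(411,245),(548,230),(458,240),(286,370),(358,524)])):
    p,d,m=a[n];P=pts(d,m)
    for u,v in l: print(n,u,v,P[int(v*.7),int(u*.7)].round())
p=a['side'][0];cv2.imwrite('pics/c1.png',cv2.cvtColor(cv2.resize(p[225:345,215:325],None,fx=5,fy=5,interpolation=cv2.INTER_CUBIC),cv2.COLOR_RGB2BGR))
```

```text
scene handle [218 162  19   8  38] [546.21857396 354.20345164 157.82999095] [-0.99574964 -0.09077366 -0.01558211] 85.76229075621816 endpts [502.43872518 352.10805371 156.28823516] [588.20546225 355.82065764 157.76985661] ray154 [549.89054071 360.11252396 154.        ]
side handle [250 281  44   6 113] [542.96421462 358.01075981 156.65585364] [ 0.04473132 -0.7939411  -0.60634696] 263.4230012613303 endpts [500.84895063 349.73268024 155.58353068] [ 6.07885068e+02  1.62664758e+02 -4.37450463e-01] ray154 [543.44641665 354.50562887 154.        ]
scene bowl 407.51177978515625 -261.6065368652344 89.99414825439453 87.5863511836157 [ 322.49947549 -351.59999441] [ 495.68736368 -177.49652086]
side bowl 441.6903076171875 -305.6253662109375 145.53067016601562 85.34553121075112 [ 328.70660057 -422.99453541] [ 527.73463919 -168.45259772]
scene bowl 571.9276733398438 -328.9712219238281 156.15890502929688 90.89314442142178 [ 416.73679454 -483.52889113] [ 706.05743097 -199.10184124]
side bowl 604.4014282226562 -338.0646667480469 146.195068359375 88.15964875493391 [ 516.61461336 -470.65997887] [ 703.52437604 -192.48327197]
scene 540 420 [ 499. -448.   58.]
scene 566 418 [ 542. -477.   62.]
scene 441 545 [ 133. -556.   55.]
scene 521 470 [ 369. -514.   48.]
scene 435 285 [722. 105.  62.]
side 395 240 [ 553. -444.   52.]
side 411 245 [ 513. -418.   53.]
side 548 230 [ 150. -530.   48.]
side 458 240 [ 391. -469.   43.]
side 286 370 [738. 142.  62.]
side 358 524 [587. 468.  31.]
```

View pics/c1.png

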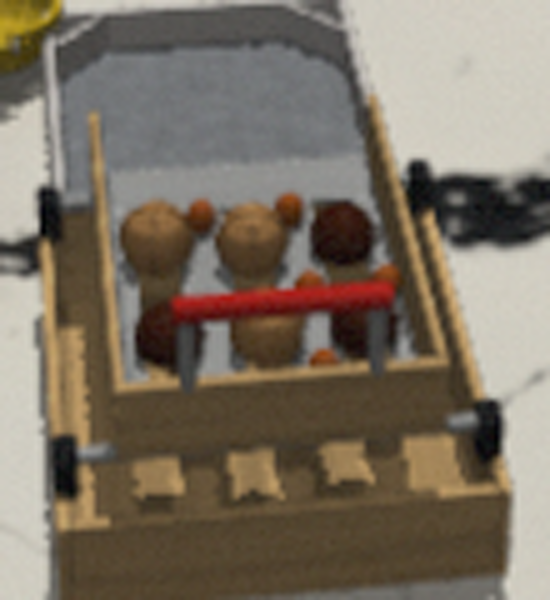

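Six large nuts are on the screen: three walnuts, at crop (157,235), (252,240) and (268,335), and three chestnuts, at (342,232), (168,330) and (362,325). At least five orange hazelnuts are among them. I'll move above the handle.

drive_tool --deltas '[1, 13, -9, 0, 0.02, 1, 26, -19, 0, 0.04, 1, 26, -19, 0, 0.04, 1, 26, -19, 0, 0.04, 1, 26, -19, 0, 0.04, 1, 26, -19, 0, 0.04, 1, 26, -19, 0, 0.04, 1, 26, -19, 0, 0.04, 1, 26, -19, 0, 0.04, 1, 26, -19, 0, 0.03, 1, 26, -19, 0, 0.03, 1, 26, -18, 0, 0.02, 1, 15, -8, 0, 0, 1, 0, 0, 0, 0, 1, 0, 0, 0, 0]' --grip_force 80

```text
clock: 1.35
ee_pos: [546.3, 354.2, 230.4]
tool_rot: [-0.019, 1.0, -0.001, -0.001]
ft_force: [-1.0, 1.3, 0.2]
grip_width: 85.5
grip_force: 0.0
```

Run:
```python
from h import *
s=state();print(s['ee_pos'],s['tool_rot'],s['ft_force'])
p,d,m=cap('wrist');cv2.imwrite('pics/w1.png',cv2.cvtColor(p,cv2.COLOR_RGB2BGR))
P=pts(d,m); f=p.astype(int)
red=(f[...,0]>110)&(f[...,1]<50)&(f[...,2]<50)&(d>0)
q=P[red&(P[...,2]>130)]; c=q.mean(0); print(len(q),c,np.median(q[:,2]),np.linalg.svd(q-c,full_matrices=False)[2][0],q.min(0),q.max(0))
k,l,st,cc=cv2.connectedComponentsWithStats(red.astype(np.uint8));i=1+np.argmax(st[1:,4]);print(st[i],cc[i],ray(m,*cc[i],154))
```

```text
[546.2925103  354.24969957 230.39253095] [-1.88179939e-02  9.99822623e-01 -5.48815319e-04 -5.51214900e-04] [-0.98584343  1.3182515   0.22110937]
421 [527.39826406 355.74320551 158.6512968 ] 158.7120619501692 [0.99027075 0.13466465 0.03506101] [500.11745274 346.76763895 154.15391737] [565.57620322 363.13277036 161.44752267]
[283 160   9  54 191] [286.7539267  185.97905759] [525.68536979 358.54500673 154.        ]
```

View pics/w1.png

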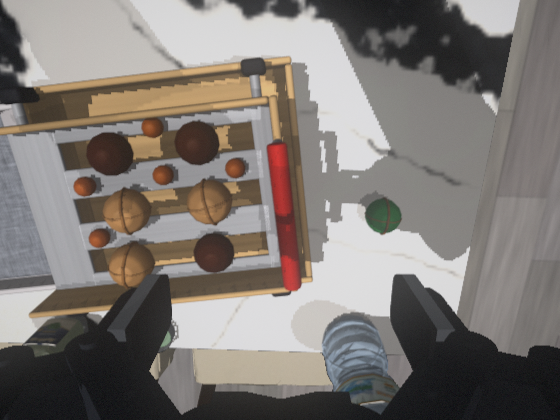

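From the wrist camera, the bar runs from (277,145) to (291,290). Five hazelnuts are at (152,127), (163,174), (235,168), (85,186) and (99,238).

Run:
```python
from h import *
m=cams.camera_model('wrist')
a,b=ray(m,277.5,145,157),ray(m,291,288,157);print(a,b,(a+b)/2,(b-a)/np.linalg.norm(b-a),np.linalg.norm(b-a))
# far structures: screen side walls at z116
for u,v in [(269,97),(0,132),(37,315),(310,278)]: print(ray(m,u,v,116))
```

```text
[499.83229448 353.58856632 157.        ] [591.2856546  365.79457476 157.        ] [545.55897454 359.69157054 157.        ] [0.99121053 0.13229393 0.        ] 92.26431443656443
[474.37031599 346.68433877 116.        ]
[504.40476821 166.07391521 116.        ]
[646.1364246  169.79339346 116.        ]
[605.12163767 381.97674033 116.        ]
```

drive_tool --deltas '[1, -1, 3, -15, 0.045, 1, 0, 0, -25, 0.045, 1, 0, 0, -25, 0, 1, 0, 0, -20, 0, 1, 0, 0, -10, 0, 1, 0, 0, 0, 0, 1, 0, 0, 0, 0]'

```text
clock: 1.98
ee_pos: [543.9, 359.4, 136.6]
tool_rot: [-0.066, 0.998, 0.0, -0.0]
ft_force: [0.8, -0.1, 0.9]
grip_width: 85.2
grip_force: 0.0
```

drive_tool --deltas '[-1, 0, 0, 0, 0, -1, 0, 0, 0, 0, -1, 0, 0, 0, 0, -1, 0, 0, 0, 0, -1, 0, 0, 0, 0, -1, 0, 0, 0, 0, -1, 0, 0, 0, 0, -1, 0, 0, 0, 0, -1, 0, 0, 0, 0, -1, 0, 0, 0, 0]'

```text
clock: 2.82
ee_pos: [545.1, 357.0, 136.0]
tool_rot: [-0.064, 0.998, -0.001, -0.0]
ft_force: [-0.1, -5.2, -0.0]
grip_width: 9.4
grip_force: 78.0
```

Run:
```python
from h import *
s=state();print(s['ee_pos'],s['tool_rot'],s['ft_force'],s['moment'])
p,d,m=cap('wrist','w2.png')
```

```text
[545.07081107 356.98352869 136.00114225] [-6.44598038e-02  9.97919837e-01 -9.51414808e-04 -1.63882327e-04] [-0.07837542 -5.17863878 -0.01028567] [-1.11726365 -0.14587086  0.21866064]
```

View pics/w2.png

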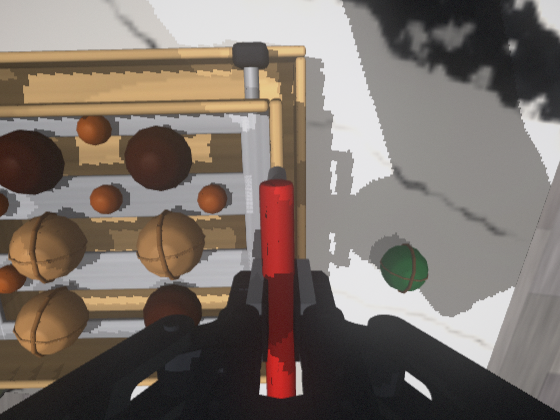

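drive_tool --deltas '[-1, 17, 2.2, 0, 0, -1, -17, -2.2, 0, 0, -1, -17, -2.2, 0, 0, -1, 17, 2.2, 0, 0, -1, 17, 2.2, 0, 0, -1, -17, -2.2, 0, 0, -1, -17, -2.2, 0, 0, -1, 17, 2.2, 0, 0, -1, 17, 2.2, 0, 0, -1, -17, -2.2, 0, 0, -1, -17, -2.2, 0, 0, -1, 17, 2.2, 0, 0, -1, 17, 2.2, 0, 0, -1, -17, -2.2, 0, 0, -1, -17, -2.2, 0, 0, -1, 17, 2.2, 0, 0, -1, 17, 2.2, 0, 0, -1, -17, -2.2, 0, 0, -1, -17, -2.2, 0, 0, -1, 17, 2.2, 0, 0]' --grip_force 100

```text
clock: 4.53
ee_pos: [538.9, 356.7, 134.3]
tool_rot: [-0.066, 0.998, -0.002, -0.004]
ft_force: [0.6, -5.7, 2.3]
grip_width: 8.5
grip_force: 101.0
```

drive_tool --deltas '[-1, 17, 2.2, 0, 0, -1, -17, -2.2, 0, 0, -1, -17, -2.2, 0, 0, -1, 17, 2.2, 0, 0, -1, 17, 2.2, 0, 0, -1, -17, -2.2, 0, 0, -1, -17, -2.2, 0, 0, -1, 17, 2.2, 0, 0, -1, 17, 2.2, 0, 0, -1, -17, -2.2, 0, 0, -1, -17, -2.2, 0, 0, -1, 17, 2.2, 0, 0, -1, 17, 2.2, 0, 0, -1, -17, -2.2, 0, 0, -1, -17, -2.2, 0, 0, -1, 17, 2.2, 0, 0, -1, 17, 2.2, 0, 0, -1, -17, -2.2, 0, 0, -1, -17, -2.2, 0, 0]'

```text
clock: 6.12
ee_pos: [529.3, 354.8, 135.6]
tool_rot: [-0.064, 0.998, -0.001, 0.0]
ft_force: [1.0, -5.9, 0.5]
grip_width: 8.8
grip_force: 101.4
```

Run:
```python
from h import *
s=state();print(s['ee_pos'],s['tool_rot'],s['ft_force'],s['moment'])
p,d,m=cap('wrist','w3.png');p2,_,_=cap('side')
x=cv2.resize(p2[225:345,215:325],(385,420),interpolation=cv2.INTER_CUBIC)
y=np.hstack([p[:,:400],x]);cv2.imwrite('pics/w3.png',cv2.cvtColor(y,cv2.COLOR_RGB2BGR))
```

```text
[529.27911731 354.77234585 135.58424528] [-6.38299269e-02  9.97960292e-01 -9.14830310e-04  3.99449914e-04] [ 1.00832102 -5.91193301  0.50549253] [-1.15396785 -0.37061036  0.28595599]
```

View pics/w3.png

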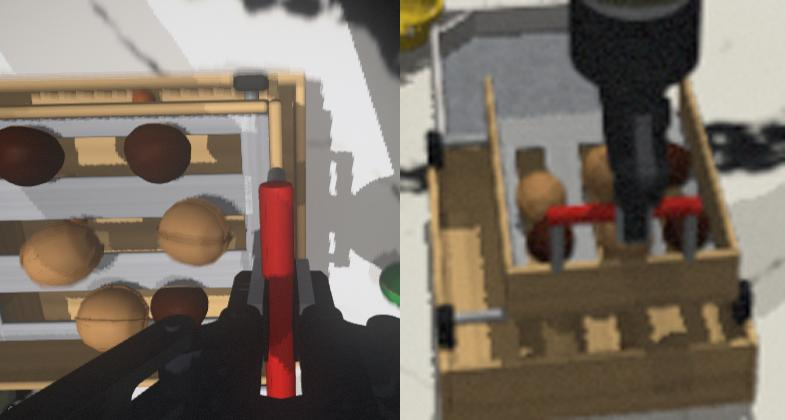

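The screen is reaching its stops and no hazelnuts are visible on it. One hazelnut is in the tray at (143,96). I'll keep shaking to clear any hidden ones.

drive_tool --deltas '[-1, 18, 2.3, 0, 0, -1, 17, 2.2, 0, 0, -1, -17, -2.2, 0, 0, -1, -17, -2.2, 0, 0, -1, 17, 2.2, 0, 0, -1, 17, 2.2, 0, 0, -1, -17, -2.2, 0, 0, -1, -17, -2.2, 0, 0, -1, 17, 2.2, 0, 0, -1, 17, 2.2, 0, 0, -1, -17, -2.2, 0, 0, -1, -17, -2.2, 0, 0, -1, 17, 2.2, 0, 0, -1, 17, 2.2, 0, 0, -1, -17, -2.2, 0, 0, -1, -17, -2.2, 0, 0, -1, 17, 2.2, 0, 0, -1, 17, 2.2, 0, 0, -1, -17, -2.2, 0, 0, -1, -17, -2.2, 0, 0]'

```text
clock: 7.88
ee_pos: [530.3, 355.0, 135.6]
tool_rot: [-0.064, 0.998, -0.001, 0.0]
ft_force: [1.7, -6.3, -0.1]
grip_width: 8.7
grip_force: 101.8
```

drive_tool --deltas '[-1, 17, 2.2, 0, 0, -1, 17, 2.2, 0, 0, -1, -17, -2.2, 0, 0, -1, -17, -2.2, 0, 0, -1, 17, 2.2, 0, 0, -1, 17, 2.2, 0, 0, -1, -17, -2.2, 0, 0, -1, -17, -2.2, 0, 0, -1, 17, 2.2, 0, 0, -1, 17, 2.2, 0, 0, -1, -17, -2.2, 0, 0, -1, -17, -2.2, 0, 0, -1, 17, 2.2, 0, 0, -1, 17, 2.2, 0, 0, -1, -17, -2.2, 0, 0, -1, -17, -2.2, 0, 0, -1, 17, 2.2, 0, 0, -1, 17, 2.2, 0, 0, -1, -17, -2.2, 0, 0, -1, -17, -2.2, 0, 0]'

```text
clock: 9.55
ee_pos: [530.2, 354.9, 135.6]
tool_rot: [-0.064, 0.998, -0.001, 0.0]
ft_force: [1.8, -6.1, 0.5]
grip_width: 8.8
grip_force: 101.8
```

drive_tool --deltas '[-1, 17, 2.2, 0, 0, -1, 17, 2.2, 0, 0, -1, -17, -2.2, 0, 0, -1, -17, -2.2, 0, 0, -1, 17, 2.2, 0, 0, -1, 17, 2.2, 0, 0, -1, -17, -2.2, 0, 0, -1, -17, -2.2, 0, 0, -1, 17, 2.2, 0, 0, -1, 17, 2.2, 0, 0, -1, -17, -2.2, 0, 0, -1, -17, -2.2, 0, 0, -1, 17, 2.2, 0, 0, -1, 17, 2.2, 0, 0, -1, -17, -2.2, 0, 0, -1, -17, -2.2, 0, 0, -1, 17, 2.2, 0, 0, -1, 0, 0, 0, 0, -1, 0, 0, 0, 0]'

```text
clock: 11.13
ee_pos: [546.6, 357.2, 136.2]
tool_rot: [-0.064, 0.998, -0.001, 0.0]
ft_force: [1.0, -6.0, 0.4]
grip_width: 8.3
grip_force: 101.5
```

Run:
```python
from h import *
s=state();print(s['ee_pos'],s['tool_rot'],s['ft_force'],s['moment'])
p,d,m=cap('wrist','w3.png');p2,_,_=cap('side');p3,_,_=cap('scene')
x=cv2.resize(p2[225:345,215:325],(385,420),interpolation=cv2.INTER_CUBIC)
f=p.astype(int);P=pts(d,m)
for n,p in(('w',p),('side',p2),('scene',p3)):
    h=cv2.cvtColor(p,cv2.COLOR_RGB2HSV); mk=((h[...,0]>5)&(h[...,0]<13)&(h[...,1]>190)&(h[...,2]>100)).astype(np.uint8)
    k,l,st,c=cv2.connectedComponentsWithStats(mk); print(n,[(st[i,4],c[i].round()) for i in range(1,k) if st[i,4]>8])
y=np.hstack([f[:,:400],x]);cv2.imwrite('pics/w4.png',cv2.cvtColor(y.astype(np.uint8),cv2.COLOR_RGB2BGR))
```

```text
[546.55585904 357.15442033 136.17809303] [-6.43435404e-02  9.97927497e-01 -7.61947665e-04  1.98999088e-04] [ 1.04186453 -5.9622177   0.38471868] [-1.00401743 -0.21342563  0.20078317]
w []
side []
scene []
```

View pics/w4.png

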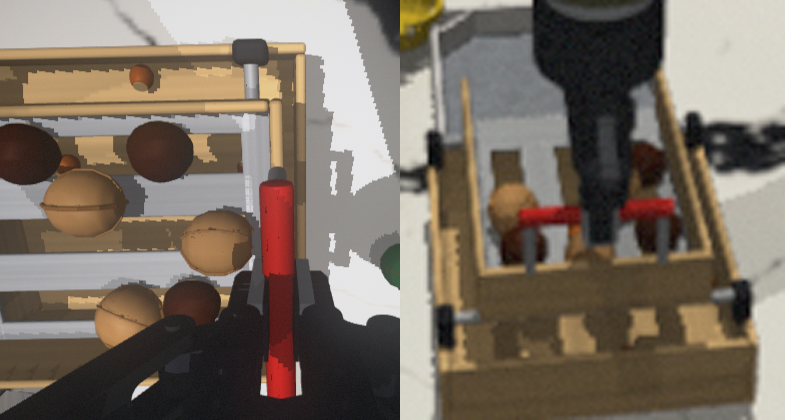

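There's an orange spot at (69,161) in the slot region. I'll use depth to check whether it's above or below the screen.

Run:
```python
from h import *
p,d,m=cap('wrist');P=pts(d,m)
for u,v in [(69,158),(69,162),(73,165),(142,75),(100,165)]: print(u,v,p[v,u],P[v,u].round(1))
np.savez('w5',p=p,d=d)
```

```text
69 158 [90 53 31] [536.2 206.6  15.3]
69 162 [103  60  37] [538.  208.7  19.3]
73 165 [89 52 31] [539.9 211.2  18.9]
142 75 [135  80  50] [473.9 258.5  21. ]
100 165 [94 77 56] [541.1 223.4   4.7]
```

That hazelnut is in the tray at z≈19. Before tipping, I'll let go and look from above for any hidden ones.

drive_tool --deltas '[1, 0, 0, 0, 0, 1, 0, 0, 0, 0, 1, 0, 0, 0, 0, 1, 0, 0, 0, 0, 1, 0, 0, 0, 0, 1, 0, 0, 15, 0, 1, 0, -20, 35, 0, 1, 0, -20, 35, 0, 1, 0, -20, 20, 0, 1, 0, -20, 0, 0, 1, 0, 0, 0, 0, 1, 0, 0, 0, 0]'

```text
clock: 12.33
ee_pos: [546.1, 277.4, 242.0]
tool_rot: [-0.064, 0.998, 0.0, 0.001]
ft_force: [-0.4, 0.5, 0.2]
grip_width: 85.4
grip_force: 0.0
```

Run:
```python
from h import *
print(state()['ee_pos'])
p,d,m=cap('wrist','w6.png')
```

```text
[546.13062238 277.42915673 241.99009336]
```

View pics/w6.png

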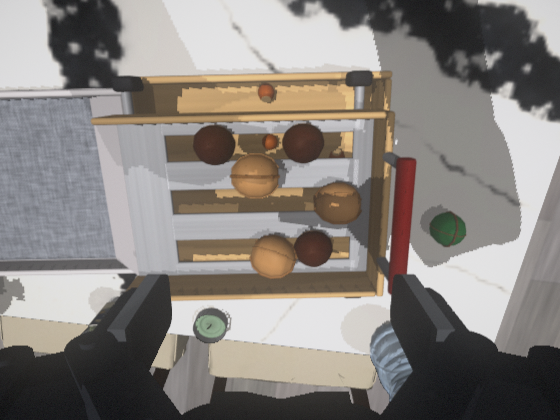

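All five visible large nuts' surroundings are clear. The hazelnuts at (265,92) and (270,142) lie in the tray. I'll regrasp and tip.

drive_tool --deltas '[1, 0, 20, 0, 0, 1, 0, 30, 0, 0, 1, 0, 30, -25, 0, 1, -1, 0, -35, 0, 1, 0, 0, -30, 0, 1, 0, 0, -15, 0, 1, 0, 0, 0, 0, -1, 0, 0, 0, 0, -1, 0, 0, 0, 0, -1, 0, 0, 0, 0, -1, 0, 0, 0, 0, -1, 0, 0, 0, 0, -1, 0, 0, 0, 0, -1, 0, 0, 0, 0, -1, 0, 0, 0, 0, -1, 0, 0, 0, 0, -1, 0, 0, 0, 0]' --grip_force 60

```text
clock: 13.8
ee_pos: [545.2, 357.1, 136.3]
tool_rot: [-0.064, 0.998, -0.001, 0.0]
ft_force: [0.9, -5.3, 0.6]
grip_width: 9.8
grip_force: 58.5
```

drive_tool --deltas '[-1, 0.6, -4.6, 10, 0, -1, 0.6, -4.6, 10, 0, -1, 0.7, -5.5, 9.5, 0, -1, 0.7, -5.5, 9.5, 0, -1, 0.9, -6.4, 9, 0, -1, 0.9, -6.4, 9, 0, -1, 1, -7.3, 8.2, 0, -1, 1, -7.3, 8.2, 0, -1, 1.1, -8.1, 7.5, 0, -1, 1.1, -8.1, 7.5, 0, -1, 1.2, -8.8, 6.6, 0, -1, 1.2, -8.8, 6.6, 0, -1, 1.2, -9.4, 5.7, 0, -1, 1.2, -9.4, 5.7, 0]'

```text
clock: 14.97
ee_pos: [558.4, 260.8, 252.7]
tool_rot: [-0.067, 0.998, 0.003, 0.002]
ft_force: [-1.2, 9.8, 8.7]
grip_width: 9.3
grip_force: 59.1
```

drive_tool --deltas '[-1, 1.3, -9.9, 4.8, 0, -1, 1.3, -9.9, 4.8, 0, -1, 1.4, -10.2, 3.7, 0, -1, 1.4, -10.2, 3.7, 0, -1, 1.4, -10.7, 2.7, 0, -1, 1.4, -10.7, 2.7, 0, -1, 0, 0, 0, 0, -1, 0, 0, 0, 0, -1, 0, 0, 0, 0, -1, 0, 0, 0, 0, -1, 0, 0, 0, 0]'

```text
clock: 15.88
ee_pos: [567.7, 198.1, 276.2]
tool_rot: [-0.066, 0.998, 0.002, 0.004]
ft_force: [0.0, 4.7, 11.4]
grip_width: 9.4
grip_force: 61.5
```

Run:
```python
from h import *
s=state();print(s['ee_pos'],s['ft_force'])
p2,_,_=cap('side');p3,_,_=cap('scene')
x=cv2.resize(p2[215:345,205:325],(400,430),interpolation=cv2.INTER_CUBIC)
x3=cv2.resize(p3[150:260,200:340],(400,430),interpolation=cv2.INTER_CUBIC)
y=np.hstack([x,x3]);cv2.imwrite('pics/t1.png',cv2.cvtColor(y,cv2.COLOR_RGB2BGR))
```

```text
[567.68617806 198.13467589 276.19487218] [ 0.01429645  4.6858655  11.38895847]
```

View pics/t1.png

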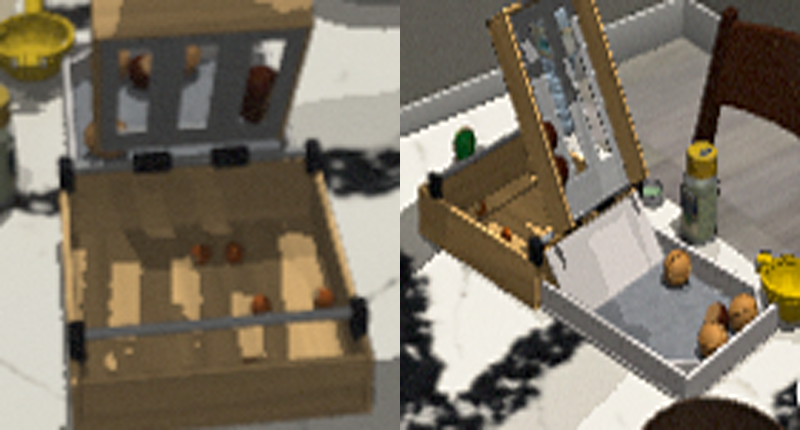

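In the scene view, three walnuts and one chestnut have reached the receiving tray. Two chestnuts still sit in the left slot, at crop (548,135) and (560,165). I'll tip a bit further and shake there.

drive_tool --deltas '[-1, 1.2, -9, 1.5, 0, -1, 1.2, -9, 1.2, 0, -1, 16, 2, 0, 0, -1, -16, -2, 0, 0, -1, -16, -2, 0, 0, -1, 16, 2, 0, 0, -1, 16, 2, 0, 0, -1, -16, -2, 0, 0, -1, -16, -2, 0, 0, -1, 16, 2, 0, 0, -1, 16, 2, 0, 0, -1, -16, -2, 0, 0, -1, -16, -2, 0, 0, -1, 16, 2, 0, 0, -1, 0, 0, 0, 0, -1, 0, 0, 0, 0]' --grip_force 80

```text
clock: 17.32
ee_pos: [570.5, 178.9, 278.6]
tool_rot: [-0.065, 0.998, 0.001, 0.004]
ft_force: [0.5, 1.9, 10.9]
grip_width: 9.4
grip_force: 82.1
```

```bash
cat > dk.py <<'E'
from h import *
import sys
s=state();print(s['ee_pos'],s['ft_force'],s['clock'])
p,d,m=cap('scene');P=pts(d,m)
h=cv2.cvtColor(p,cv2.COLOR_RGB2HSV)
for nm,mk in (('chest',(h[...,0]<12)&(h[...,1]>110)&(h[...,2]<110)&(h[...,2]>15)),('waln',(h[...,0]>8)&(h[...,0]<20)&(h[...,1]>100)&(h[...,2]>90))):
    mk=mk&(d>0)&(P[...,0]>430)&(P[...,0]<680)&(P[...,1]>-120)&(P[...,1]<400)
    k,l,st,c=cv2.connectedComponentsWithStats(mk.astype(np.uint8))
    for i in range(1,k):
        if st[i,4]>12: print(nm,st[i,4],c[i].round(),np.median(P[l==i],0).round())
E
python3 dk.py
```

```text
[570.46628609 178.8571309  278.64591228] [ 0.49377081  1.87643877 10.87120599] 17.3167
chest 13 [302. 232.] [598. -22.  19.]
waln 302 [275. 171.] [641. 185. 172.]
waln 980 [241. 198.] [501. 205.  42.]
waln 58 [297. 217.] [643.  58.  30.]
waln 58 [320. 228.] [653. -56.  33.]
waln 34 [301. 229.] [602. -15.  30.]
waln 73 [310. 233.] [600. -62.  31.]
waln 34 [302. 239.] [558. -65.  30.]
```

Run:
```python
from h import *
p2,_,_=cap('side');p3,_,_=cap('scene')
x=cv2.resize(p2[205:345,205:325],(380,440),interpolation=cv2.INTER_CUBIC)
x3=cv2.resize(p3[150:260,210:340],(420,440),interpolation=cv2.INTER_CUBIC)
cv2.imwrite('pics/t2.png',cv2.cvtColor(np.hstack([x,x3]),cv2.COLOR_RGB2BGR))
```

```text
(no output)
```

View pics/t2.png

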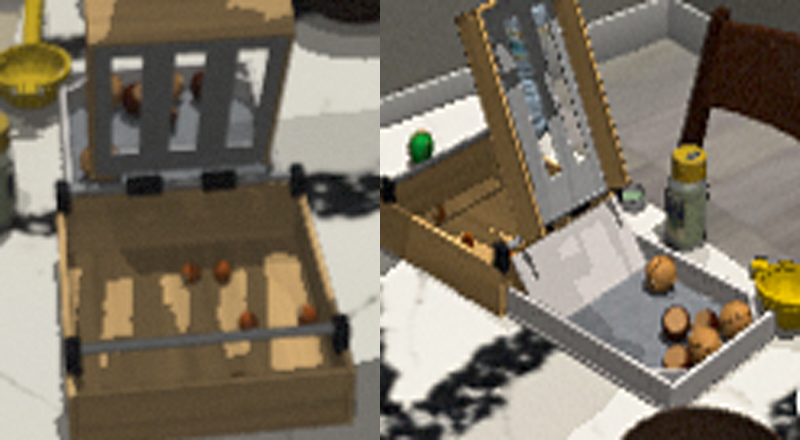

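All six large nuts are now in the receiving tray and the screen is empty. Next I lower it and let go.

drive_tool --deltas '[-1, -2.3, 17.3, -2.6, 0, -1, -2.8, 21.3, -5.3, 0, -1, -2.7, 20.5, -7.3, 0, -1, -2.6, 19.8, -9.6, 0, -1, -2.5, 18.8, -11.4, 0, -1, -2.3, 17.5, -13.2, 0, -1, -2.1, 16.2, -14.9, 0, -1, -1.9, 14.6, -16.5, 0, -1, -1.7, 12.9, -17.8, 0, -1, -0.8, 5.5, -9.5, 0, -1, -0.8, 5.5, -9.5, 0, -1, -0.6, 4.6, -10, 0, -1, -0.6, 4.6, -10, 0, -1, 0, 0, -1, 0, -1, 0, 0, 0, 0]'

```text
clock: 18.72
ee_pos: [546.1, 357.9, 137.1]
tool_rot: [-0.065, 0.998, 0.001, 0.001]
ft_force: [-0.1, -0.2, 8.3]
grip_width: 8.7
grip_force: 80.1
```

drive_tool --deltas '[1, 0, 0, 0, 0, 1, 0, 0, 0, 0, 1, 0, 0, 0, 0, 1, 0, 0, 0, 0, 1, 0, 0, 0, 0, 1, 0, 0, 20, 0, 1, 0, 0, 40, 0, 1, 0, -20, 40, 0, 1, 0, -40, 30, 0, 1, 0, -40, 0, 0, 1, 0, -40, 0, 0, 1, 0, -40, 0, 0, 1, 0, -40, 0, 0, 1, 0, -40, 0, 0, 1, 0, -40, 0, 0, 1, 0, -40, 0, 0, 1, 0, -20, 0, 0, 1, 0, 0, 0, 0]'

```text
clock: 20.22
ee_pos: [544.6, -1.4, 258.5]
tool_rot: [-0.06, 0.998, -0.001, 0.0]
ft_force: [-0.1, 0.3, 0.1]
grip_width: 85.8
grip_force: 0.0
```

Run:
```python
from h import *
print(state()['ee_pos'],state()['tool_rot'])
p,d,m=cap('wrist','w7.png');np.savez('w7',p=p,d=d,R=m['R'],t=m['t'])
P=pts(d,m)
g=cap('side');Q=pts(g[1],g[2])
```

```text
[544.63228024  -1.40662222 258.5485356 ] [-6.01774811e-02  9.98186971e-01 -1.16866291e-03  2.75365583e-04]
```

View pics/w7.png

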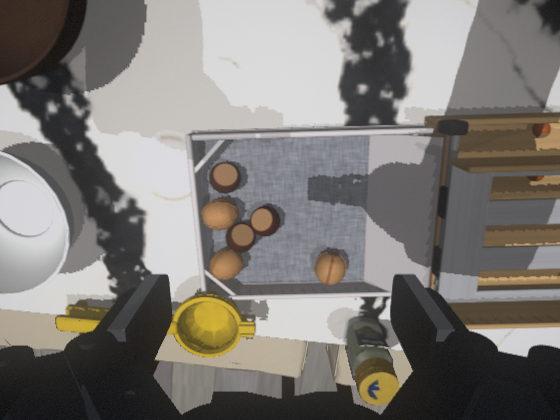

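Chestnuts lie upside down at (225,177), (264,220) and (241,236). Walnuts are at (219,215), (226,265) and (330,268), all in the tray. I'll measure them and the bowls.

```bash
cat > nuts.py <<'E'
from h import *
def nuts(p,d,m,lst):
    P=pts(d,m)
    for n,u,v in lst:
        z={'c':17,'w':21}[n]
        top=np.nanmax(np.where(d[v-6:v+7,u-6:u+7]>0,P[v-6:v+7,u-6:u+7,2],0))
        print(n,(u,v),'ray',ray(m,u,v,z).round(1),'depth',np.median(P[v-4:v+5,u-4:u+5].reshape(-1,3),0).round(1),top.round(1))
E
python3 - <<'E'
from nuts import *
w=np.load('w7.npz');m=cams.camera_model('wrist');m=dict(m,R=w['R'],t=w['t'])
nuts(w['p'],w['d'],m,[('c',225,177),('c',264,220),('c',241,236),('w',219,215),('w',226,265),('w',330,268)])
P=pts(w['d'],m)
print('wall corners',[ray(m,u,v,30).round() for u,v in[(190,135),(437,130),(205,293),(432,293)]])
# bowls: rim points from depth in scene/side
import pickle
for nm,zr,R,g in(('brown',86,86.5,(410,-262)),('white',60,78,(580,-285))):
  for n in('scene','side'):
    p,d,mm=pickle.load(open('a.pkl','rb'))[n];Q=pts(d,mm)
    for it in range(5):
        r=np.hypot(Q[...,0]-g[0],Q[...,1]-g[1])
        k=(abs(Q[...,2]-zr+2)<6)&(r<R+ (45,30,20,12,10)[it])&(r>R-(45,30,25,20,15)[it])&(d>0);q=Q[k]
        A=np.c_[2*q[:,:2],np.ones(len(q))];s=np.linalg.lstsq(A,(q[:,:2]**2).sum(1),rcond=None)[0]
        g=(.5*g[0]+.5*s[0],.5*g[1]+.5*s[1])
    print(nm,n,s[:2].round(),np.sqrt(s[2]+s[0]**2+s[1]**2).round(),len(q))
E
```

```text
c (225, 177) ray [563.2 -56.7  17. ] depth [559.8 -55.   31. ] 36.3
c (264, 220) ray [605.4 -11.2  17. ] depth [600.5 -11.1  31.2] 37.1
c (241, 236) ray [626.9 -34.2  17. ] depth [621.4 -33.2  30.3] 37.2
w (219, 215) ray [604.3 -59.4  21. ] depth [598.1 -56.9  38.1] 40.5
w (226, 265) ray [661.7 -47.4  21. ] depth [652.7 -45.6  38.3] 41.2
w (330, 268) ray [651.3  67.7  21. ] depth [643.6  63.9  37.2] 41.4
wall corners [array([522., -92.,  30.]), array([489., 145.,  30.]), array([694., -67.,  30.]), array([663., 183.,  30.])]
brown scene [ 410. -264.] 84.0 354
brown side [ 411. -260.] 84.0 185
white scene [ 623. -278.] 73.0 73
white side [ 627. -273.] 74.0 211
```

drive_tool --deltas '[0.18, 26, 17, -20, 0, 0.18, 26, 17, -35, 0, 0.18, 26, 17, -35, 0, 0.18, 25, 17, -30, 0, 0.18, 0, 0, -20, 0, 0.18, 0, 0, 0, 0, 0.18, 0, 0, 0, 0]' --grip_force 35

```text
clock: 20.9
ee_pos: [640.5, 71.2, 125.0]
tool_rot: [-0.066, 0.998, -0.0, -0.002]
ft_force: [-0.1, -0.1, 1.6]
grip_width: 50.4
grip_force: 0.0
```

Run:
```python
from h import *
s=state();print(s['ee_pos'],s['grip_width'])
p,d,m=cap('wrist');P=pts(d,m);h=cv2.cvtColor(p,cv2.COLOR_RGB2HSV)
mk=((h[...,0]>8)&(h[...,0]<20)&(h[...,1]>90)&(h[...,2]>60)&(d>0)&(P[...,2]>8)&(P[...,2]<50)).astype(np.uint8)
k,l,st,c=cv2.connectedComponentsWithStats(mk)
for i in range(1,k):
    if st[i,4]>150: print(st[i],c[i].round(),ray(m,*c[i],21).round(1),np.median(P[l==i],0).round(1))
cv2.imwrite('pics/x1.png',cv2.cvtColor(p,cv2.COLOR_RGB2BGR))
```

```text
[640.53900149  71.20979249 124.98789049] 50.37689117777232
[  59   31   45   37 1268] [81. 48.] [557.6 -60.7  21. ] [558.  -56.2  30.2]
[  49   97   68   54 2813] [ 82. 123.] [602.7 -61.4  21. ] [600.6 -54.3  33.9]
[  99  114   68   64 2083] [134. 147.] [613.6 -28.   21. ] [613.7 -25.1  29.9]
[  69  184   62   52 2323] [ 99. 210.] [660.4 -50.5  21. ] [655. -44.  35.]
[ 245  193   51   55 2015] [270. 219.] [651.4  66.4  21. ] [646.4  66.   34.4]
```

drive_tool --deltas '[0.18, 8.5, -4, -15, 0, 0.18, 0, 0, -25, 0, 0.18, 0, 0, -25, 0, 0.18, 0, 0, -10, 0, 0.18, 0, 0, 0, 0, 0.18, 0, 0, 0, 0]'

```text
clock: 21.45
ee_pos: [650.9, 65.7, 53.4]
tool_rot: [-0.065, 0.998, 0.0, 0.001]
ft_force: [-0.6, 0.6, 1.0]
grip_width: 50.8
grip_force: 0.0
```

drive_tool --deltas '[0.18, -2, 1, -20, 0, 0.18, 0, 0, -15, 0, 0.18, 0, 0, -9, 0, 0.18, 0, 0, 0, 0, -1, 0, 0, 0, 0, -1, 0, 0, 0, 0, -1, 0, 0, 0, 0, -1, 0, 0, 0, 0, -1, 0, 0, 0, 0]'

```text
clock: 22.2
ee_pos: [649.5, 66.8, 9.2]
tool_rot: [-0.065, 0.998, 0.0, 0.001]
ft_force: [-0.9, -1.3, 5.8]
grip_width: 32.5
grip_force: 35.0
```

drive_tool --deltas '[-1, 0, 0, 15, 0, -1, 0, 0, 35, 0, -1, 0, 0, 35, 0, -1, -20, -27, 30, 0, -1, -22, -30, 0, 0, -1, -22, -30, 0, 0, -1, -22, -30, 0, 0, -1, -22, -30, 0, 0, -1, -22, -30, 0, 0, -1, -22, -30, 0, 0, -1, -22, -30, 0, 0, -1, -22, -30, 0, 0, -1, -22, -30, 0, 0, -1, -22, -30, 0, 0, -1, -10, -14, 0, 0, -1, 0, 0, -10, 0, -1, 0, 0, 0, 0]'

```text
clock: 23.62
ee_pos: [398.6, -272.7, 109.4]
tool_rot: [-0.064, 0.998, 0.0, -0.0]
ft_force: [-0.8, 1.9, -1.0]
grip_width: 32.6
grip_force: 35.0
```

```bash
cat > bw.py <<'E'
from h import *
s=state();print(s['ee_pos'],s['tool_rot'],s['grip_width'],s['clock'])
for n in('scene','side','wrist'):
  p,d,mm=cap(n);Q=pts(d,mm)
  for nm,zr,R,g in(('brown',86,84,(410,-262)),('white',60,74,(625,-276))):
    for it in range(4):
        r=np.hypot(Q[...,0]-g[0],Q[...,1]-g[1]); w=(60,35,20,12)[it]
        k=(abs(Q[...,2]-zr+2)<6)&(abs(r-R)<w)&(d>0);q=Q[k]
        if len(q)<30: break
        A=np.c_[2*q[:,:2],np.ones(len(q))];z=np.linalg.lstsq(A,(q[:,:2]**2).sum(1),rcond=None)[0]; g=z[:2]
    if len(q)>=30: print(nm,n,z[:2].round(),np.sqrt(z[2]+z[0]**2+z[1]**2).round(),len(q))
E
python3 bw.py
```

```text
[ 398.58455304 -272.72704112  109.39833093] [-6.36328170e-02  9.97973317e-01  2.64005025e-04 -2.32923377e-04] 32.5586676738087 23.6167
brown scene [ 410. -264.] 84.0 294
white scene [ 625. -277.] 74.0 297
brown side [ 411. -259.] 84.0 171
white side [ 627. -273.] 75.0 193
brown wrist [ 411. -262.] 84.0 8054
```

drive_tool --deltas '[-1, 5, 8, -20, 0, -1, 0, 0, -25, 0, -1, 0, 0, -12, 0, 0.15, 0, 0, 0, 0, 0.15, 0, 0, 0, 0, 0.15, 0, 0, 0, 0, 0.15, 0, 0, 25, 0, 0.15, 0, 0, 30, 0, 0.15, 10, 15, 30, 0, 0.15, 20, 25, 30, 0, 0.15, 20, 25, 20, 0, 0.15, 20, 25, 10, 0, 0.15, 20, 25, 0, 0, 0.15, 20, 25, 0, 0, 0.15, 20, 25, 0, 0, 0.15, 20, 20, 0, 0, 0.15, 0, 0, 0, 0]'

```text
clock: 25.18
ee_pos: [557.3, -73.6, 197.7]
tool_rot: [-0.069, 0.998, 0.001, 0.002]
ft_force: [-0.9, 1.0, -0.4]
grip_width: 49.0
grip_force: 0.0
```

```bash
cat > nm.py <<'E'
from h import *
O=np.array([571.,154.]);ex=np.array([.992,.128]);ey=np.array([-.128,.992])
def look():
    s=state();R=s['tool_rot'];print('ee',s['ee_pos'].round(1),'yaw90+',round(-2*R[0],3),s['clock'],s['grip_width'])
    p,d,m=cap('wrist');P=pts(d,m);h=cv2.cvtColor(p,cv2.COLOR_RGB2HSV)
    S=np.stack([(P[...,:2]-O)@ex,(P[...,:2]-O)@ey],-1)
    ins=(d>0)&(abs(S[...,0])<84)&(S[...,1]<-45)&(S[...,1]>-234)
    mk=(ins&(P[...,2]>15)&(P[...,2]<50)&(h[...,1]>90)).astype(np.uint8)
    dt=cv2.distanceTransform(mk,cv2.DIST_L2,3)
    k,l,st,c=cv2.connectedComponentsWithStats((dt>0.5*np.percentile(dt[mk>0],95)).astype(np.uint8))
    for i in range(1,k):
        if st[i,4]<40: continue
        u,v=c[i]; a=l==i; hs=np.median(P[a],0); col=p[a].mean(0).round()
        zt=np.percentile(P[a][:,2],80); kind='w' if zt>34 else 'c'
        X=ray(m,u,v,21 if kind=='w' else 18); q=X[:2]-O
        print(kind,st[i,4],c[i].round(),'zt',zt.round(),col,'world',X.round(),'sorter',(q@ex).round(),(q@ey).round())
    return p,d,m
if __name__=='__main__':
    import sys
    p,d,m=look(); cv2.imwrite('pics/last.png',cv2.cvtColor(p,cv2.COLOR_RGB2BGR))
    P=pts(d,m)
E
python3 nm.py
```

```text
ee [557.3 -73.6 197.7] yaw90+ 0.139 25.1833 48.97927667901715
c 181 [297. 182.] zt 30.0 [165. 129.  97.] world [558. -57.  18.] sorter -40.0 -207.0
w 380 [288. 232.] zt 38.0 [186. 139.  95.] world [604. -58.  21.] sorter 6.0 -215.0
c 348 [338. 241.] zt 34.0 [170. 132.  97.] world [607. -12.  18.] sorter 15.0 -169.0
w 359 [311. 258.] zt 35.0 [144. 111.  82.] world [627. -34.  21.] sorter 31.0 -194.0
w 457 [291. 287.] zt 38.0 [171. 129.  88.] world [660. -48.  21.] sorter 62.0 -211.0
```

drive_tool --deltas '[0.15, 8, 10, -10, -0.12, 0.15, 8, 10, -15, -0.12, 0.15, 8, 10, -15, -0.12, 0.15, 8, 10, -20, -0.12, 0.15, 8, 10, -20, -0.12, 0.15, 9, 12, -20, -0.12, 0.15, 0, 0, -20, -0.12, 0.15, 0, 0, -20, -0.1, 0.15, 0, 0, 0, 0, 0.15, 0, 0, 0, 0]'

```text
clock: 26.07
ee_pos: [602.1, -19.3, 57.0]
tool_rot: [0.393, 0.92, -0.001, -0.0]
ft_force: [0.9, 0.3, -0.3]
grip_width: 49.1
grip_force: 0.0
```

drive_tool --deltas '[0.15, 4, 7, 0, 0, 0.15, 0, 0, -20, 0, 0.15, 0, 0, -18, 0, 0.15, 0, 0, -9, 0, 0.15, 0, 0, 0, 0, -1, 0, 0, 0, 0, -1, 0, 0, 0, 0, -1, 0, 0, 0, 0, -1, 0, 0, 0, 0, -1, 0, 0, 0, 0]'

```text
clock: 26.9
ee_pos: [607.8, -11.6, 11.1]
tool_rot: [0.394, 0.919, 0.001, 0.001]
ft_force: [-0.1, 0.1, 7.7]
grip_width: 30.1
grip_force: 35.0
```

drive_tool --deltas '[-1, 0, 0, 15, 0, -1, 0, 0, 30, 0, -1, 0, -10, 35, 0, -1, 2, -30, 20, 0, -1, 2, -35, 0, 0, -1, 3, -35, 0, 0, -1, 3, -35, 0, 0, -1, 3, -35, 0, 0, -1, 3, -35, 0, 0, -1, 2, -30, 0, 0, -1, 0, -18, 0, 0, -1, 0, 0, -15, 0, -1, 0, 0, -20, 0, -1, 0, 0, -15, 0, -1, 0, 0, 0, 0]'

```text
clock: 28.15
ee_pos: [622.7, -273.4, 55.9]
tool_rot: [0.394, 0.919, 0.0, -0.003]
ft_force: [-1.2, 0.9, -0.6]
grip_width: 30.3
grip_force: 34.9
```

drive_tool --deltas '[-1, 0, 0, -8, 0, 0.15, 0, 0, 0, 0, 0.15, 0, 0, 0, 0, 0.15, 0, 0, 0, 0, 0.15, 0, 0, 25, 0.1, 0.15, 0, 0, 35, 0.12, 0.15, -5, 15, 35, 0.12, 0.15, -8, 30, 30, 0.12, 0.15, -8, 35, 10, 0.12, 0.15, -8, 35, 0, 0.12, 0.15, -8, 35, 0, 0.12, 0.15, -8, 35, 0, 0.12, 0.15, -3, 20, 0, 0.11, 0.15, 0, 0, 0, 0, 0.15, 0, 0, 0, 0]'

```text
clock: 29.4
ee_pos: [577.3, -68.9, 186.8]
tool_rot: [-0.121, 0.993, 0.0, 0.001]
ft_force: [0.5, -1.2, 0.8]
grip_width: 49.1
grip_force: 0.0
```

```bash
python3 nm.py
```

```text
ee [577.3 -68.9 186.8] yaw90+ 0.242 29.4 49.14380786571337
c 187 [300. 168.] zt 33.0 [166. 130.  98.] world [562. -55.  18.] sorter -36.0 -206.0
w 572 [282. 216.] zt 38.0 [176. 133.  93.] world [605. -60.  21.] sorter 7.0 -216.0
w 220 [304. 247.] zt 36.0 [136. 105.  79.] world [629. -34.  21.] sorter 33.0 -193.0
w 498 [277. 275.] zt 39.0 [177. 133.  91.] world [662. -50.  21.] sorter 64.0 -213.0
```

drive_tool --deltas '[0.05, 10, 7, -10, -0.02, 0.05, 12, 9, -20, -0.02, 0.05, 12, 9, -30, 0, 0.05, 12, 9, -30, 0, 0.05, 0, 0, -30, 0, 0.05, 0, 0, -10, 0, 0.05, 0, 0, 0, 0, 0.05, 0, 0, 0, 0]'

```text
clock: 30.12
ee_pos: [623.2, -38.5, 56.4]
tool_rot: [-0.099, 0.995, -0.001, -0.0]
ft_force: [-0.8, -0.2, 1.0]
grip_width: 44.6
grip_force: 0.0
```

drive_tool --deltas '[0.05, 5, 4.5, 0, 0, 0.05, 0, 0, -20, 0, 0.05, 0, 0, -15, 0, 0.05, 0, 0, -11, 0, 0.05, 0, 0, 0, 0, -1, 0, 0, 0, 0, -1, 0, 0, 0, 0, -1, 0, 0, 0, 0, -1, 0, 0, 0, 0, -1, 0, 0, 0, 0]'

```text
clock: 30.95
ee_pos: [629.6, -31.8, 11.7]
tool_rot: [-0.1, 0.995, -0.0, 0.002]
ft_force: [-0.6, 0.0, 7.0]
grip_width: 30.5
grip_force: 34.5
```

drive_tool --deltas '[-1, 0, 0, 15, 0, -1, 0, 0, 30, 0, -1, 0, -10, 35, 0, -1, 0, -30, 20, 0, -1, 0, -35, 0, 0, -1, 0, -35, 0, 0, -1, 0, -35, 0, 0, -1, 0, -35, 0, 0, -1, 0, -30, 0, 0, -1, 0, -18, 0, 0, -1, 0, 0, -15, 0, -1, 0, 0, -20, 0, -1, 0, 0, -10, 0, -1, 0, 0, 0, 0]'

```text
clock: 32.12
ee_pos: [626.7, -258.5, 61.9]
tool_rot: [-0.1, 0.995, 0.001, -0.002]
ft_force: [-0.6, 0.8, -0.0]
grip_width: 30.4
grip_force: 34.9
```

drive_tool --deltas '[-1, 0, 0, -12, 0, 0.15, 0, 0, 0, 0, 0.15, 0, 0, 0, 0, 0.15, 0, 0, 0, 0, 0.15, 0, 0, 25, 0, 0.15, 0, 0, 35, 0, -1, -5, 15, 35, 0, -1, -8, 30, 30, 0, -1, -8, 35, 10, 0, -1, -8, 35, 0, 0, -1, -8, 30, 0, 0, -1, -5, 25, 0, 0, -1, 0, 10, 0, 0, -1, 0, 0, 0, 0, -1, 0, 0, 0, 0]'

```text
clock: 33.37
ee_pos: [586.7, -81.6, 187.3]
tool_rot: [-0.1, 0.995, -0.0, 0.001]
ft_force: [0.4, -0.7, 0.2]
grip_width: 0.0
grip_force: 0.0
```

Run:
```python
from nm import *
p,d,m=look()
w=np.load('w7.npz');m2=dict(m,R=w['R'],t=w['t']);P=pts(w['d'],m2);h=cv2.cvtColor(w['p'],cv2.COLOR_RGB2HSV)
y=(h[...,0]>20)&(h[...,0]<33)&(h[...,1]>180)&(w['d']>0)&(np.mgrid[:420,:560][1]<270)&(P[...,2]>5)
q=P[y];print(np.percentile(q,[1,50,99],axis=0).round())
for x in range(650,760,10):
    b=q[abs(q[:,0]-x)<5]
    if len(b)>5: print(x,np.percentile(b[:,1],[2,98]).round(),b[:,2].max().round())
np.savez('w8',p=p,d=d)
```

```text
ee [586.7 -81.6 187.3] yaw90+ 0.2 33.3667 0.03799982180125606
c 230 [316. 158.] zt 33.0 [167. 131.  99.] world [560. -55.  18.] sorter -37.0 -206.0
w 500 [301. 205.] zt 37.0 [163. 124.  88.] world [602. -60.  21.] sorter 3.0 -216.0
w 87 [310. 265.] zt 35.0 [152. 115.  80.] world [655. -39.  21.] sorter 59.0 -202.0
[[ 693. -209.   17.]
 [ 735.  -65.   24.]
 [ 765.  -22.   48.]]
690 [-74. -46.] 45.0
700 [-87. -33.] 45.0
710 [-94. -27.] 45.0
720 [-97. -20.] 47.0
730 [-181.  -21.] 49.0
740 [-206.  -26.] 49.0
750 [-212.  -30.] 48.0
```

drive_tool --deltas '[-1, 10, -8, -20, 0, -1, 10, -8, -35, 0, -1, 0, 0, -35, 0, -1, 0, 0, -35, 0, -1, 0, 0, -20, 0, -1, 0, 0, 0, 0, -1, 0, 0, 0, 0]'

```text
clock: 34.0
ee_pos: [605.5, -99.3, 40.8]
tool_rot: [-0.099, 0.995, -0.0, -0.001]
ft_force: [-0.6, -0.3, 1.0]
grip_width: -0.1
grip_force: 0.0
```

drive_tool --deltas '[-1, 0, 0, -7, 0, -1, 0, 2, 0, 0, -1, 0, 7, 0, 0, -1, -1, 7, 0, 0, -1, -1, 8, 0, 0, -1, -1, 8, 0, 0, -1, -1, 8, 0, 0, -1, -1, 7, 0, 0, -1, 0, 0, 0, 0, -1, 0, 0, 20, 0, -1, 15, -25, 20, 0, -1, 25, -25, 0, 0, -1, 20, -5, -15, 0, -1, 0, 0, -15, 0, -1, 0, 0, 0, 0]'

```text
clock: 35.25
ee_pos: [660.1, -104.1, 41.6]
tool_rot: [-0.1, 0.995, 0.0, -0.002]
ft_force: [-1.5, 1.3, -2.1]
grip_width: -0.2
grip_force: 0.0
```

```bash
python3 dk.py; python3 nm.py
```

```text
[ 660.13111936 -104.10569906   41.60060784] [-1.4883394   1.29446197 -2.09465073] 35.25
chest 15 [303. 240.] [562. -71.  28.]
waln 1376 [238. 196.] [505. 271.  87.]
waln 20 [255. 188.] [648. 310.  48.]
waln 13 [264. 192.] [657. 265.  48.]
waln 25 [319. 227.] [657. -49.  36.]
waln 88 [305. 235.] [590. -54.  31.]
ee [ 660.  -103.6   42.8] yaw90+ 0.201 35.3 -0.01044241963381268
w 1464 [443.  60.] zt 35.0 [120.  88.  67.] world [561. -54.  21.] sorter -37.0 -205.0
w 1675 [443. 164.] zt 40.0 [167. 124.  82.] world [602. -40.  21.] sorter 6.0 -197.0
w 72 [469. 178.] zt 41.0 [171. 126.  83.] world [606. -27.  21.] sorter 12.0 -184.0
w 1874 [393. 285.] zt 39.0 [99. 75. 52.] world [665. -45.  21.] sorter 67.0 -210.0
w 47 [428. 282.] zt 36.0 [104.  78.  53.] world [659. -29.  21.] sorter 64.0 -193.0
```

drive_tool --deltas '[-1, 6, 10, -8, 0, -1, 0, 10, 0, 0, -1, 0, 8, 0, 0, -1, -1, 7, 0, 0, -1, -2, 7, 0, 0, -1, -2, 7, 0, 0, -1, -2, 7, 0, 0, -1, -2, 5, 0, 0, -1, 0, 0, 0, 0, 0.1, 0, 0, 30, 0, 0.1, -20, -5, 35, 0, 0.1, -25, -15, 35, 0, 0.1, -25, -10, 35, 0, 0.1, -20, 0, 15, 0, 0.1, 0, 0, 0, 0, 0.1, 0, 0, 0, 0]'

```text
clock: 36.68
ee_pos: [571.8, -72.1, 183.5]
tool_rot: [-0.1, 0.995, 0.0, 0.002]
ft_force: [-0.1, 0.6, 0.4]
grip_width: 47.0
grip_force: 0.0
```

```bash
python3 nm.py
```

```text
ee [571.8 -72.1 183.5] yaw90+ 0.199 36.6833 46.97636984448054
c 216 [303. 174.] zt 33.0 [167. 130.  98.] world [561. -54.  18.] sorter -37.0 -205.0
w 369 [310. 228.] zt 41.0 [127.  97.  70.] world [605. -38.  21.] sorter 10.0 -195.0
w 547 [287. 269.] zt 37.0 [171. 129.  90.] world [648. -49.  21.] sorter 50.0 -212.0
```

View pics/last.png

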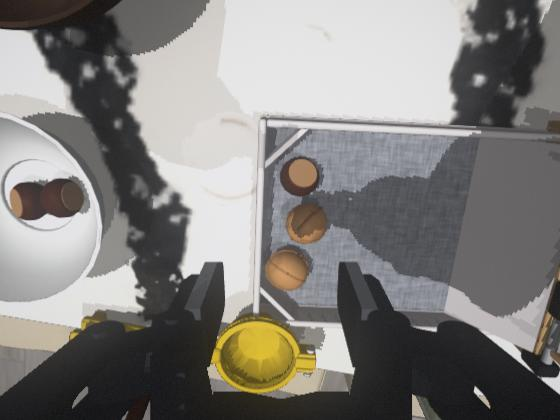

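Walnuts are at (308,224) and (287,269), and the last chestnut at (300,176). Two chestnuts are already in the white bowl. I'll take the middle walnut.

drive_tool --deltas '[0.05, 8, 8, -10, -0.035, 0.05, 9, 9, -25, -0.035, 0.05, 8, 9, -30, 0, 0.05, 8, 9, -30, 0, 0.05, 0, 0, -30, 0, 0.05, 0, 0, -10, 0, 0.05, 0, 0, 0, 0, 0.05, 0, 0, 0, 0]'

```text
clock: 37.4
ee_pos: [604.6, -37.5, 46.2]
tool_rot: [-0.065, 0.998, -0.0, -0.001]
ft_force: [-0.2, -0.6, -0.2]
grip_width: 44.6
grip_force: 0.0
```

drive_tool --deltas '[0.05, 0, 0.5, -15, 0, 0.05, 0, 0, -15, 0, 0.05, 0, 0, -6, 0, 0.05, 0, 0, 0, 0, -1, 0, 0, 0, 0, -1, 0, 0, 0, 0, -1, 0, 0, 0, 0, -1, 0, 0, 0, 0, -1, 0, 0, 0, 0]'

```text
clock: 38.15
ee_pos: [605.5, -36.6, 11.7]
tool_rot: [-0.065, 0.998, 0.0, 0.001]
ft_force: [-2.3, 0.3, 6.4]
grip_width: 29.4
grip_force: 33.5
```

drive_tool --deltas '[-1, 0, 0, 12, 0, -1, 0, 0, 25, 0, -1, 0, 0, 35, 0, -1, -10, -13, 35, 0, -1, -20, -24, 10, 0, -1, -20, -24, 0, 0, -1, -20, -24, 0, 0, -1, -20, -24, 0, 0, -1, -20, -24, 0, 0, -1, -20, -24, 0, 0, -1, -20, -24, 0, 0, -1, -20, -24, 0, 0, -1, -20, -20, 0, 0, -1, 0, 0, -10, 0, -1, 0, 0, 0, 0]'

```text
clock: 39.4
ee_pos: [413.1, -262.8, 117.2]
tool_rot: [-0.063, 0.998, 0.0, -0.0]
ft_force: [0.2, 0.1, -0.7]
grip_width: 29.2
grip_force: 33.2
```

```bash
python3 bw.py
```

```text
[ 413.07096917 -262.8148058   117.23902077] [-6.30637657e-02  9.98009425e-01  2.16666551e-04 -3.19624782e-04] 29.183822060262045 39.4
brown scene [ 410. -264.] 84.0 299
white scene [ 626. -277.] 74.0 304
brown side [ 411. -260.] 84.0 157
white side [ 626. -273.] 75.0 205
brown wrist [ 411. -262.] 83.0 10404
```

drive_tool --deltas '[-1, 10, 8, -20, 0, -1, 0, 0, -25, 0, -1, 0, 0, -8, 0, 0.1, 0, 0, 0, 0, 0.1, 0, 0, 0, 0, 0.1, 0, 0, 0, 0, 0.1, 0, 0, 25, 0, 0.1, 0, 0, 30, 0, 0.1, 10, 15, 30, 0, 0.1, 20, 25, 30, 0, 0.1, 20, 25, 0, 0, 0.1, 20, 25, 0, 0, 0.1, 20, 25, 0, 0, 0.1, 20, 25, 0, 0, 0.1, 20, 25, 0, 0, 0.1, 20, 15, 0, 0, 0.1, 15, 0, 0, 0, 0.1, 0, 0, 0, 0, 0.1, 0, 0, 0, 0]'

```text
clock: 41.13
ee_pos: [589.3, -75.2, 179.0]
tool_rot: [-0.065, 0.998, -0.0, 0.001]
ft_force: [-0.7, -0.2, 0.4]
grip_width: 47.2
grip_force: 0.0
```

```bash
python3 nm.py
```

```text
ee [589.3 -75.2 179. ] yaw90+ 0.13 41.1333 47.19189695771326
c 132 [306. 154.] zt 33.0 [167. 131.  99.] world [561. -57.  18.] sorter -37.0 -208.0
w 535 [295. 260.] zt 38.0 [181. 136.  94.] world [654. -53.  21.] sorter 56.0 -216.0
```

drive_tool --deltas '[-1, 20, -6, -15, 0, -1, 22, -6, -30, 0, -1, 20, -5, -35, 0, -1, 19, 0, -35, 0, -1, 0, 0, -20, 0, -1, 0, 0, 0, 0, -1, 0, 0, 0, 0]'

```text
clock: 41.77
ee_pos: [668.4, -93.0, 42.8]
tool_rot: [-0.064, 0.998, -0.0, -0.001]
ft_force: [0.5, -0.1, 0.6]
grip_width: 0.1
grip_force: 0.0
```

drive_tool --deltas '[-1, 1, 4, -9, 0, -1, 0, 0, 0, 0, -1, -3.5, 6, 0, 0, -1, -3.5, 6, 0, 0, -1, -3.5, 6, 0, 0, -1, -3.5, 6, 0, 0, -1, -3.5, 6, 0, 0, -1, -3.5, 6, 0, 0, -1, -3.5, 6, 0, 0, -1, -3.5, 6, 0, 0, -1, 0, 0, 0, 0, 0.1, 0, 0, 30, 0, 0.1, -20, -10, 35, 0, 0.1, -25, -15, 35, 0, 0.1, -25, -10, 35, 0, 0.1, 0, 0, 10, 0, 0.1, 0, 0, 0, 0, 0.1, 0, 0, 0, 0]'

```text
clock: 43.27
ee_pos: [576.6, -72.2, 175.1]
tool_rot: [-0.065, 0.998, 0.0, 0.001]
ft_force: [0.8, -0.3, -0.6]
grip_width: 47.3
grip_force: 0.0
```

```bash
python3 nm.py
```

```text
ee [576.6 -72.2 175.1] yaw90+ 0.131 43.2667 47.251652817447585
c 280 [302. 169.] zt 33.0 [165. 129.  98.] world [561. -56.  18.] sorter -37.0 -207.0
w 561 [294. 260.] zt 38.0 [182. 137.  95.] world [640. -51.  21.] sorter 42.0 -212.0
```

drive_tool --deltas '[0, 10, 4, -10, -0.12, 0, 10, 4, -15, -0.12, 0, 10, 4, -15, -0.12, 0, 10, 4, -15, -0.12, 0, 10, 4, -15, -0.12, 0, 10, 4, -15, -0.12, 0, 1, 0, -15, -0.12, 0, 0, 0, -15, -0.12, 0, 0, 0, -15, -0.12, 0, 0, 0, 0, -0.12, 0, 0, 0, 0, -0.02, 0, 0, 0, 0, 0]'

```text
clock: 44.32
ee_pos: [636.6, -48.3, 42.3]
tool_rot: [0.517, 0.856, -0.001, -0.001]
ft_force: [0.2, 0.3, 0.1]
grip_width: 42.7
grip_force: 0.0
```

drive_tool --deltas '[0, 1, 0, -10, 0, 0, 0, 0, -10, 0, 0, 0, 0, -7, 0, 0, 0, 0, -4, 0, 0, 0, 0, 0, 0]'

```text
clock: 44.73
ee_pos: [637.3, -49.0, 11.4]
tool_rot: [0.518, 0.855, -0.001, -0.001]
ft_force: [-1.0, -0.2, 0.0]
grip_width: 42.5
grip_force: 0.0
```

Clean descent. I'll close and carry it to the brown bowl.

drive_tool --deltas '[-1, 0, 0, 0, 0, -1, 0, 0, 0, 0, -1, 0, 0, 0, 0, -1, 0, 0, 0, 0, -1, 0, 0, 0, 0, -1, 0, 0, 10, 0, -1, 0, 0, 25, 0, -1, 0, 0, 35, 0, -1, -10, -10, 35, 0, -1, -23, -22, 10, 0, -1, -23, -22, 0, 0, -1, -23, -22, 0, 0, -1, -23, -22, 0, 0, -1, -23, -22, 0, 0, -1, -23, -22, 0, 0, -1, -23, -22, 0, 0, -1, -23, -22, 0, 0, -1, -23, -22, 0, 0, -1, -10, -10, 0, 0]'

```text
clock: 46.32
ee_pos: [407.9, -270.5, 129.2]
tool_rot: [0.521, 0.854, -0.0, 0.0]
ft_force: [0.4, -0.4, 1.2]
grip_width: 34.9
grip_force: 35.0
```

drive_tool --deltas '[-1, 0, 0, 0, 0, -1, 0, 0, 0, 0]'

```text
clock: 46.48
ee_pos: [411.1, -267.8, 129.0]
tool_rot: [0.519, 0.855, 0.0, 0.001]
ft_force: [0.1, 0.2, 0.9]
grip_width: 34.8
grip_force: 35.0
```

drive_tool --deltas '[-1, 2, 5, -25, 0, -1, 0, 0, -25, 0, -1, 0, 0, -10, 0, 0.1, 0, 0, 0, 0, 0.1, 0, 0, 0, 0, 0.1, 0, 0, 0, 0, 0.1, 0, 0, 25, 0, 0.1, 0, 0, 35, 0, 0.1, 10, 15, 30, -0.05, 0.1, 20, 25, 20, -0.1, 0.1, 20, 25, 0, -0.1, 0.1, 20, 25, 0, -0.1, 0.1, 20, 25, 0, -0.1, 0.1, 20, 25, 0, -0.1, 0.1, 20, 25, 0, -0.1, 0.1, 15, 20, 0, -0.06, 0.1, 0, 0, 0, 0, 0.1, 0, 0, 0, 0]'

```text
clock: 47.98
ee_pos: [559.5, -75.4, 179.1]
tool_rot: [0.782, 0.623, 0.0, 0.001]
ft_force: [0.6, 0.6, 1.1]
grip_width: 46.9
grip_force: 0.0
```

```bash
python3 nm.py
```

```text
ee [559.5 -75.4 179.1] yaw90+ -1.564 47.9833 46.913124246527495
c 229 [273. 168.] zt 32.0 [144. 113.  86.] world [557. -59.  18.] sorter -41.0 -209.0
```

drive_tool --deltas '[0.07, 0, 7, -20, 0, 0.07, 0, 7, -35, 0, 0.07, 0, 6, -35, 0, 0.07, 0, 0, -30, 0, 0.07, 0, 0, -13, 0, 0.07, 0, 0, 0, 0, 0.07, 0, 0, 0, 0]'

```text
clock: 48.62
ee_pos: [558.0, -58.6, 45.7]
tool_rot: [0.784, 0.621, -0.0, 0.0]
ft_force: [0.5, -0.1, 0.7]
grip_width: 45.3
grip_force: 0.0
```

```bash
python3 nm.py
```

```text
ee [558.  -58.6  45.7] yaw90+ -1.568 48.6167 45.316179810762556
w 1033 [289. 259.] zt 34.0 [133. 100.  75.] world [561. -61.  21.] sorter -37.0 -212.0
```

drive_tool --deltas '[0.07, 2, 2.5, -5, 0, 0.07, 0, 0, -12, 0, 0.07, 0, 0, -10, 0, 0.07, 0, 0, -7, 0, 0.07, 0, 0, 0, 0, -1, 0, 0, 0, 0, -1, 0, 0, 0, 0, -1, 0, 0, 0, 0, -1, 0, 0, 0, 0, -1, 0, 0, 0, 0]'

```text
clock: 49.5
ee_pos: [560.6, -54.6, 11.4]
tool_rot: [0.783, 0.622, 0.0, 0.0]
ft_force: [-0.3, 0.1, -0.7]
grip_width: 30.1
grip_force: 34.6
```

drive_tool --deltas '[-1, 0, 0, 12, 0, -1, 0, 0, 30, 0, -1, 3, -10, 35, 0, -1, 8, -25, 20, 0, -1, 10, -33, 0, 0, -1, 10, -33, 0, 0, -1, 10, -33, 0, 0, -1, 10, -33, 0, 0, -1, 10, -33, 0, 0, -1, 8, -26, 0, 0, -1, 0, 0, 0, 0, -1, 0, 0, -15, 0, -1, 0, 0, -15, 0, -1, 0, 0, 0, 0]'

```text
clock: 50.67
ee_pos: [627.9, -279.6, 75.7]
tool_rot: [0.783, 0.622, -0.001, -0.002]
ft_force: [-0.3, 1.1, -0.9]
grip_width: 30.2
grip_force: 34.7
```

```bash
python3 bw.py
```

```text
[ 627.8634718  -279.58009915   75.70848441] [ 0.78329198  0.62165    -0.00098893 -0.00199135] 30.18182765874274 50.6667
brown scene [ 410. -264.] 84.0 345
white scene [ 626. -277.] 74.0 250
brown side [ 411. -260.] 84.0 175
white side [ 627. -273.] 75.0 159
white wrist [ 628. -275.] 73.0 15661
```

drive_tool --deltas '[-1, 0, 0, -17, 0, 0.1, 0, 0, 0, 0, 0.1, 0, 0, 0, 0, 0.1, 0, 0, 0, 0, 0.1, 0, 0, 25, 0, 0.1, 0, 0, 40, 0, 0.1, -10, 10, 40, 0, 0.1, -20, 20, 40, 0, 0.1, -25, 25, 40, 0, 0.1, -25, 25, 40, 0, 0.1, -25, 25, 0, 0, 0.1, 0, 20, 0, 0, 0.1, 0, 0, 0, 0, 0.1, 0, 0, 0, 0]'

```text
clock: 51.98
ee_pos: [538.9, -168.3, 263.4]
tool_rot: [0.782, 0.623, 0.001, 0.0]
ft_force: [0.5, -0.6, -0.1]
grip_width: 47.0
grip_force: 0.0
```

```bash
python3 - <<'E'
from h import *
w,_,_=cap('wrist');s,d,m=cap('scene');t,d2,m2=cap('side')
a=cv2.resize(w,(440,330));b=cv2.resize(s[140:360,190:480],(360,273));c=cv2.resize(t[90:345,200:380],(360,327)); 
im=np.zeros((600,800,3),np.uint8);im[:330,:440]=a;im[:273,440:]=b;im[273:600,440:]=c
e=cv2.resize(t[225:345,215:325],(270,270),interpolation=cv2.INTER_CUBIC);im[330:,:270]=e
cv2.imwrite('pics/fin.png',cv2.cvtColor(im,cv2.COLOR_RGB2BGR))
E
python3 bw.py
```

```text
[ 538.55748854 -170.9985773   262.22635075] [ 7.83693864e-01  6.21147102e-01 -1.18434607e-04  4.36882893e-04] 47.1248921512913 52.1333
brown scene [ 410. -264.] 84.0 342
white scene [ 626. -277.] 74.0 287
brown side [ 411. -259.] 84.0 183
white side [ 627. -273.] 74.0 206
brown wrist [ 413. -260.] 83.0 2379
white wrist [ 627. -274.] 74.0 2821
```

View pics/fin.png

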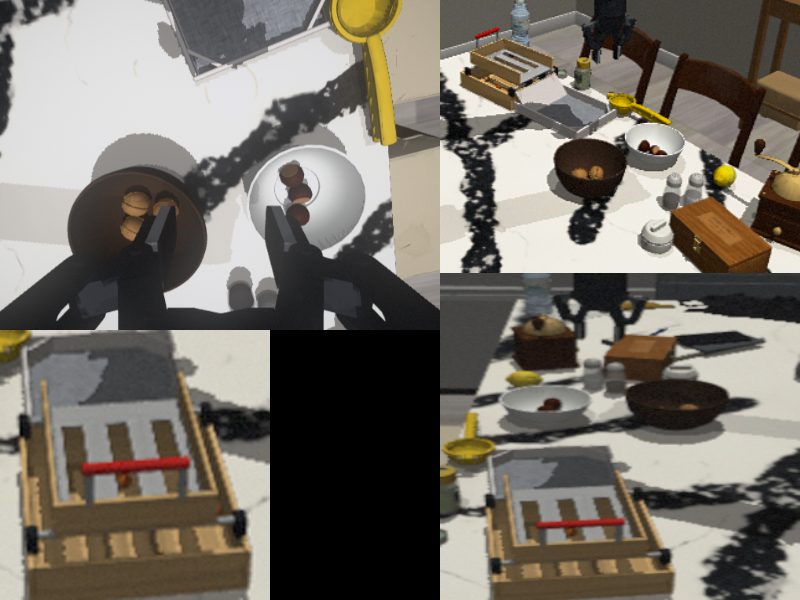

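All three walnuts are in the brown bowl and all three chestnuts in the white one, and the receiving tray is empty. One last depth check on the orange spot seen through the slot.

Run:
```python
from nm import *
p,d,m=cap('side');P=pts(d,m)
h=cv2.cvtColor(p,cv2.COLOR_RGB2HSV)
mk=(h[...,0]<14)&(h[...,1]>150)&(d>0)&(P[...,2]<140)
S=np.stack([(P[...,:2]-O)@ex,(P[...,:2]-O)@ey],-1)
mk&=(abs(S[...,0])<100)&(S[...,1]>0)&(S[...,1]<220)&(h[...,2]>60)
k,l,st,c=cv2.connectedComponentsWithStats(mk.astype(np.uint8))
for i in range(1,k):
    if st[i,4]>3:print(st[i,4],c[i].round(),p[l==i].mean(0).round(),S[l==i].mean(0).round(),P[l==i][:,2].min().round(),P[l==i][:,2].max().round())
print(P[289:294,265].round())
```

```text
7 [284. 281.] [122.  55.  40.] [-52.   5.] 1.0 5.0
5 [263. 283.] [139.  46.  36.] [4. 7.] 1.0 6.0
17 [265. 291.] [93. 51. 24.] [ 2. 55.] 9.0 19.0
4 [304. 304.] [90. 50. 23.] [-87. 115.] 12.0 17.0
[[567. 206.  19.]
 [567. 208.  17.]
 [567. 211.  17.]
 [566. 214.  16.]
 [567. 211.  10.]]
```

The visible hazelnuts are at z 9–19, so they're in the catch tray. Handing in.

```bash
python3 -c "
from cell import order
print(order.job_done())"
```

```text
the job is handed in; nothing more can be done
None
```

I've handed the job in, with no verdict returned: no hazelnut was left visible on the screen (those seen were in the wooden tray), the screen is back down, all three walnuts are in the brown bowl and all three chestnuts in the white bowl, both bowls are upright, and the arm never went near the shakers.

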